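# Pack a front-suspension order in the parts store

### The job

Pack the repair order into the grey order tray: stand the wheel bearing upright in the wide round cup, the bigger bushing upright in the small round cup and the ball joint, stud up, in the square cup, and lay the long stabiliser link flat, studs up, lengthwise in the tray's long bay. Each must sit flat on the floor of its place, not on a rim. The short link and the smaller bushing belong to another order: leave them where they are.

Things in the scene. Friction and masses are not known exactly. Their poses are not given: they have to be found in the camera images.
- bearing_center (a point): Wheel bearing to be packed: a steel ring standing on its flat face, 60 mm in diameter, 45 mm high, 28 mm bore, about 0.5 kg. Point at its centre, half-way up (22.5 mm over its underside); z up along its axis. Starts upright on the 3 mm cardboard sheet.
- big_bushing_center (a point): The bigger of the two rubber-and-steel bushings, to be packed: an upright cylinder 40 mm in diameter, 56 mm high, about 0.2 kg. Point at its centre, half-way up (28 mm over its underside); z up along its axis. Starts upright on the 3 mm cardboard sheet.
- ball_joint_center (a point): Ball joint to be packed, about 0.35 kg: a square steel flange 50 x 50 mm, 8 mm thick, at the bottom; on it a round housing 34 mm in diameter from 8 to 42 mm up, then a thin stud 12 mm in diameter up to 60 mm. Take it by the housing, above the flange. Point on its axis, half-way up (30 mm over its underside); x and y along the flange's sides, z up to the stud. Starts upright on the 3 mm cardboard sheet.
- long_link_center (a point): The longer of the two stabiliser links, to be packed, about 0.3 kg: lies along its own x axis, 178 mm long over all; a bare rod 12 mm in diameter, its axis 16 mm over the underside, joins two upright round ends 28 mm in diameter and 32 mm high, 150 mm apart, each with a 10 mm stud pointing up to 46 mm. Point at the middle of the rod; z up. Starts lying flat, studs up, on the 3 mm cardboard sheet.
- short_link_center (a point): The shorter stabiliser link, a look-alike that stays where it is: same make and heights, but 108 mm long over all (ends 80 mm apart). Point at the middle of its rod, 16 mm over its underside; x along the rod, z up.
- small_bushing_center (a point): The smaller bushing, a look-alike that stays where it is: 28 mm in diameter, 38 mm high, upright. Point at its centre, half-way up; z up along its axis.
- long_bay (a point): Long bay of the order tray: a plain trough 84 mm wide (along its x) and 292 mm long (along its y) that takes one long side of the tray; the fixed grey tray is 190 x 300 mm with 4 mm walls whose top is 14 mm over the table. Point at the middle of the bay's floor, 4 mm over the table; z up. The three white cups stand in a row along the tray's other half, their centres 93 mm from the bay's middle line (towards the bay's +x) and 96 mm apart, in any order.
- wide_cup: Wide round white cup fixed in the tray: low round insert, 82 mm inner diameter, 88 mm outer. Origin at the centre of its underside; inner floor 3 mm above it, rim 12 mm above it (9 mm deep); z up, x and y as the tray's.
- small_cup: Small round white cup fixed in the tray: low round insert, 62 mm inner diameter, 68 mm outer. Origin at the centre of its underside; inner floor 3 mm above it, rim 12 mm above it (9 mm deep); z up, x and y as the tray's.
- square_cup: Square white cup fixed in the tray: low square insert, 76 x 76 mm inside, 82 x 82 mm outside. Origin at the centre of its underside; inner floor 3 mm above it, rim 12 mm above it (9 mm deep); z up, x and y along its sides.
Not all that is in view belongs to the job. Leave any blue or pink look-alike of the part that bears ball_joint_center alone.

How it is judged:
By the outcome, as a careful person would: the job done as asked, in the order asked, and still so for the second after the job is handed in, with the robot touching nothing.
It also fails if it takes over 99 s, if anything falls off the work surface, if the arm or the gripper's body presses on something with over 40 N, if the wrist force passes 120 N, or if a joint passes its speed limit or range.

### The arm

A 6-joint arm with a two-finger parallel gripper is mounted at the origin on the work surface. World frame = base frame: x ahead of the robot, y to its left, z up, the work surface at z = 0. Lengths are in m, angles in degrees, forces in N, time in s.
With the tool pointing down it reaches from about 0.4 to 0.825 m from the base axis. Payload 7 kg.
Tool frame: the origin (TCP) lies at the centre of the arm's flange, where the gripper is bolted on; the fingertips stand 178 mm ahead of it and the grasp point (between the pads) lies 159 mm ahead of it (tip_reach is the distance from the TCP to the fingertips, in m); z points along the fingers, y is the line along which they close (so a half turn about z gives the same grasp; the last joint's range is limited). The gripper opens to 88 mm and grips with 3 to 60 N. Pads are 19 mm wide; open, the fingers measure 130 mm over their backs; the gripper's body (78 mm by 193 mm) begins 47 mm behind the grasp point.
Start: joints at [86.752, 20.546, 0.682, 0, -70.136, -16.507], TCP at [0.228, 0.635, 0.405] pointing down, gripper open.
Joint ranges: [-176.03, 176.03], [-82.01, 121.73], [-58.28, 71.71], [-173.87, 95.51], [-174.79, -0.11], [-173.66, 173.66]. Speed limits (degrees/s): [136.94, 136.94, 172.46, 180, 180, 180].

### API

Orientations are given as [roll, pitch, yaw] about the fixed x, y, z axes, in that order (R = Rz(yaw) Ry(pitch) Rx(roll)).
In Python, from plant import * gives the robot as it stands.
- The arm moves only by the shell command python3 -m handwheel 'ROWS'. ROWS is JSON, a list of rows, each a list of 7 numbers: the opening, from -1 (shut) to 1 (fully open), then the shift along the tool's x, y, z as a fraction of full scale, then the turn, a rotation vector about the tool's x, y, z as a fraction of full scale. A call has 1 to 5 rows; each row shifts and turns the commanded pose from where the row before left it, along the tool's axes as they then stand; what a row does not reach is not made up. Full scale, the value 1, is 0.025 m for a shift and 6 degrees for a turn. A row lasts 1/8 s, in which the tool goes at most 62.5 mm and 10.7 degrees, less where a joint would pass 70% of its speed; a pose out of reach is approached as far as the arm can. A call with a number of a shift or a turn outside -1 to 1 is refused whole. A call with a gripper value outside its range is refused whole. The fingers move at their own pace and stop on an object; the grip force is fixed at half the most. Time passes only in rows, so rows that do not move let the fingers close. It gives the time, the measured TCP pose, the force, the opening and the grip force at its end, in the units of the state.
- get_obs(): the state, without advancing time (a new reading comes with each control period).
- snapshot(name): name is "scene" or "top" or "wrist"; returns a dict with "color" (384x512x3 uint8, red, green, blue), "fx", "fy", "cx", "cy" (pixels), "k1" (the pictures are not rectified: a ray, as slopes to the right and down, at radius r is drawn at 1 + k1 r^2 times it, then the intrinsics apply), "R" (3x3) and "t" (3): a world point X has camera coordinates R X + t; the wrist camera has in their place "tool_from_camera" (4x4, takes a point from camera to tool coordinates, whose origin is the TCP and whose axes are the flange's). Camera axes: x right, y down, z forward; pixel columns grow to the right and rows downward; lengths in m; the calibration is good to about 2 mm. A picture is of the moment at which its call begins: read the wrist's pose just before it. There is no depth.
- close_job(): hands the job in; it is judged then, once.
The state is a dict: "clock": time; "joint_pos": joint angles; "qvel": joint speeds; "tau": joint torques, N m; "tool_pos": TCP position; "orientation": TCP orientation; "force": force on the tool from outside, world axes, zero at the start; "moment": the same for the moment, N m; "opening": finger opening in m; "gripper_force": force on a finger pad.
Only numpy, scipy, OpenCV 4.12 (cv2) and the standard library are available. Lean on these libraries where they do the work, as an engineer would, in place of code of your own. Each camera call takes 0.05 s, during which the arm holds its last target. There are 200 camera calls.

## Working session

There is one attempt and no reset: what is moved stays moved. The work goes in short steps, Python scripts to look and compute and a shell command to move; the robot and the scene stay as the last step left them, time stands still between calls to the robot, and variables do not carry over. Pictures are saved under pics/ and viewed, at most 14 in all, crops included, and the job is handed in when it is done.

```bash
ls; mkdir -p pics
python3 - <<'E'
from plant import *
import cv2
o=get_obs();print(o)
for n in("top","scene"):
    s=snapshot(n);cv2.imwrite(f"pics/{n}0.png",cv2.resize(s["color"][:,:,::-1],(800,600),interpolation=cv2.INTER_CUBIC))
    cv2.imwrite(f"{n}0_raw.png",s["color"][:,:,::-1])
    print(n,{k:s[k] for k in s if k!="color"})
s=snapshot("wrist");cv2.imwrite("wrist_raw.png",s["color"][:,:,::-1]);print({k:s[k] for k in s if k!="color"})
E
```

```text
pics
{'clock': 0.0, 'joint_pos': array([ 8.67517799e+01,  2.05898448e+01,  6.32520923e-01, -2.14561808e-02,
       -7.01360184e+01, -1.65058643e+01]), 'qvel': array([ 0.02447858, -0.00572642, -0.05055608, -0.02339316,  0.06979142,
       -0.06638557]), 'tau': array([-8.50701781e-04, -5.82715201e+01,  2.93045032e+01,  6.99696243e+00,
        6.78741460e-03, -1.82759322e-04]), 'tool_pos': array([0.22808042, 0.63507421, 0.40372668]), 'orientation': array([ 1.79904773e+02, -7.18355184e-03, -1.97613855e+01]), 'force': array([-0.48467215, -0.03708872,  0.18644854]), 'moment': array([-0.00078661,  0.01101454,  0.01263846]), 'gripper_force': 0.0, 'opening': 0.0872343654052739}
top {'fx': 347.3107356929589, 'fy': 347.3107356929589, 'cx': 253.45792460182182, 'cy': 196.55049835598032, 'k1': -0.04773587373551991, 'R': array([[ 0.04631105, -0.99891966, -0.00384685],
       [-0.97448857, -0.04433111, -0.22001539],
       [ 0.21960717,  0.01393785, -0.97548881]]), 't': array([0.05069647, 0.50179699, 0.9970412 ])}
scene {'fx': 357.5958792667772, 'fy': 357.5958792667772, 'cx': 255.6656306134993, 'cy': 193.9442108590999, 'k1': 0.024559426462936046, 'R': array([[-0.65718761,  0.75342543,  0.02132059],
       [ 0.50576046,  0.461778  , -0.72867512],
       [-0.55884775, -0.46809315, -0.68452757]]), 't': array([ 0.29079668, -0.23002648,  1.29413366])}
{'fx': 305.17795108212465, 'fy': 305.17795108212465, 'cx': 254.46030512715907, 'cy': 193.07573341867493, 'k1': -0.06479037840238568, 'tool_from_camera': array([[ 3.66615728e-04, -9.51911738e-01, -3.06372173e-01,
         8.36283606e-02],
       [ 9.99999772e-01,  5.22674243e-04, -4.27336798e-04,
         3.05303435e-04],
       [ 5.66919758e-04, -3.06371946e-01,  9.51911713e-01,
         1.99786284e-02],
       [ 0.00000000e+00,  0.00000000e+00,  0.00000000e+00,
         1.00000000e+00]])}
```

View pics/top0.png

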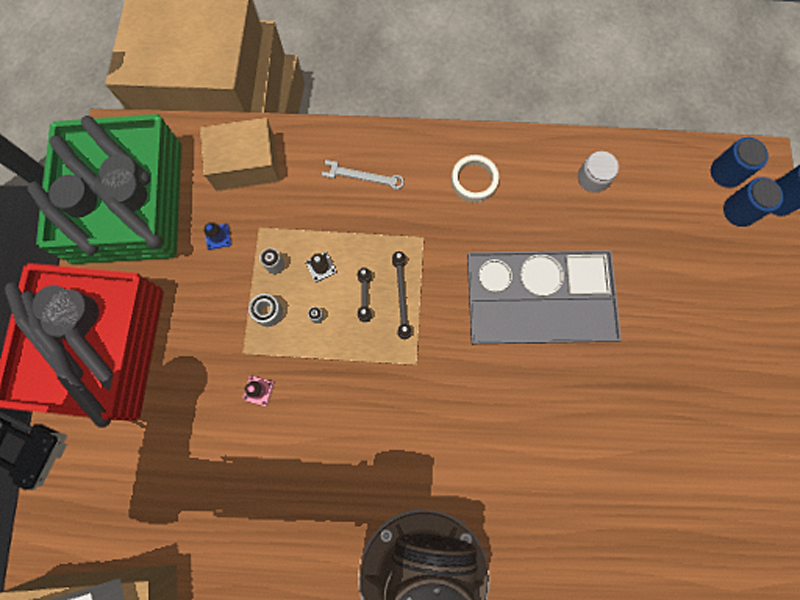

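View pics/scene0.png

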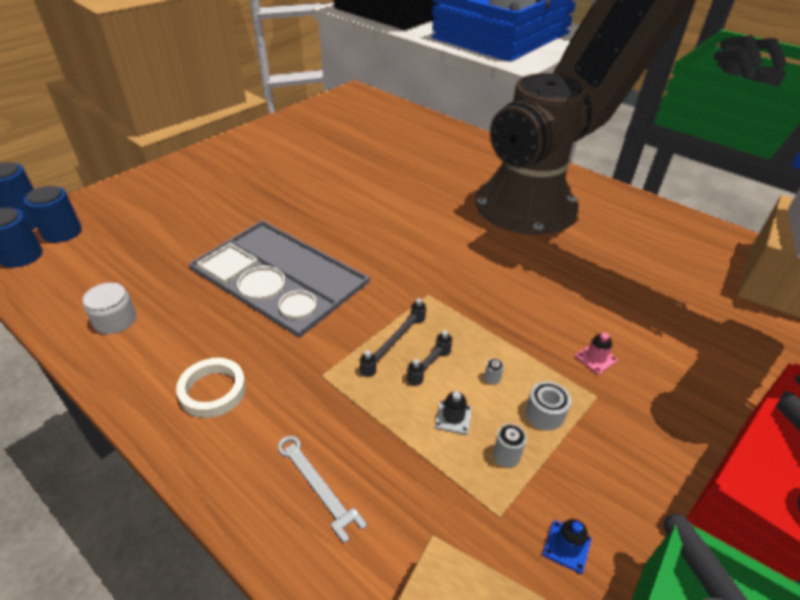

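Top view (800x600 px): big bushing ~(271,259), bearing (267,309), small bushing (316,313), white-flange ball joint (320,262), short link (364,275)-(363,314), long link (399,257)-(404,331); tray on the right with small cup (495,276), wide cup (541,274) and square cup (588,274). The blue (217,235) and pink (259,390) ball joints are the look-alikes, so I leave them.

```bash
cat > h.py <<'E'
import numpy as np, cv2
from scipy.spatial.transform import Rotation as Ro
from plant import *
def grab(name):
    o=get_obs(); s=snapshot(name)
    if name=="wrist":
        Rt=Ro.from_euler('xyz',o['orientation'],degrees=True).as_matrix(); T=s["tool_from_camera"]
        Rwc=Rt@T[:3,:3]; c=o['tool_pos']+Rt@T[:3,3]
    else: Rwc=s["R"].T; c=-Rwc@s["t"]
    s["Rwc"],s["c"]=Rwc,c
    return s
def ray(s,u,v):
    K=np.array([[s["fx"],0,s["cx"]],[0,s["fy"],s["cy"]],[0,0,1]])
    p=cv2.undistortPoints(np.array([[[u,v]]],float),K,np.array([s["k1"],0,0,0.]))[0,0]
    return s["Rwc"]@np.array([p[0],p[1],1])
def toplane(s,u,v,z):
    d=ray(s,u,v); return s["c"]+d*(z-s["c"][2])/d[2]
def proj(s,X):
    p=s["Rwc"].T@(np.asarray(X,float)-s["c"]); p=p[:2]/p[2]
    p=p*(1+s["k1"]*(p@p)); return np.array([s["fx"]*p[0]+s["cx"],s["fy"]*p[1]+s["cy"]])
def rows(target,yaw,o=None):
    "total scaled shift (tool axes, units of 25mm) and turn (units 6deg, tool z), from measured pose, to TCP target"
    o=o or get_obs(); R=Ro.from_euler('xyz',o['orientation'],degrees=True).as_matrix()
    Rd=Ro.from_euler('xyz',[180,0,yaw],degrees=True).as_matrix()
    sh=R.T@(np.asarray(target)-o['tool_pos'])/0.025
    tu=np.degrees(Ro.from_matrix(R.T@Rd).as_rotvec())/6
    print("shift",sh.round(2),"turn",tu.round(2))
E
python3 - <<'E'
from h import *
s=grab("top")
P=dict(bearing=(267,309,.048),big=(271,257,.059),small=(316,313,.041),ball=(320,258,.063),shA=(364,273,.049),shB=(363,313,.049),lA=(399,256,.049),lB=(405,331,.049),smallcup=(495,276,.016),wide=(541,274,.016),square=(588,274,.016),t1=(468,254,.014),t2=(611,250,.014),t3=(620,341,.014),t4=(472,344,.014))
for k,(u,v,z) in P.items(): print(k,toplane(s,u*.64,v*.64,z).round(3))
s=grab("wrist");cv2.imwrite("pics/wrist0.png",cv2.resize(s["color"][:,:,::-1],(800,600),interpolation=cv2.INTER_CUBIC))
E
```

```text
bearing [0.485 0.326 0.048]
big [0.589 0.326 0.059]
small [0.483 0.231 0.041]
ball [0.59  0.228 0.063]
shA [0.567 0.14  0.049]
shB [0.486 0.138 0.049]
lA [0.605 0.073 0.049]
lB [0.454 0.054 0.049]
smallcup [ 0.582 -0.125  0.016]
wide [ 0.591 -0.219  0.016]
square [ 0.596 -0.316  0.016]
t1 [ 0.628 -0.069  0.014]
t2 [ 0.651 -0.367  0.014]
t3 [ 0.459 -0.378  0.014]
t4 [ 0.44  -0.08   0.014]
```

View pics/wrist0.png

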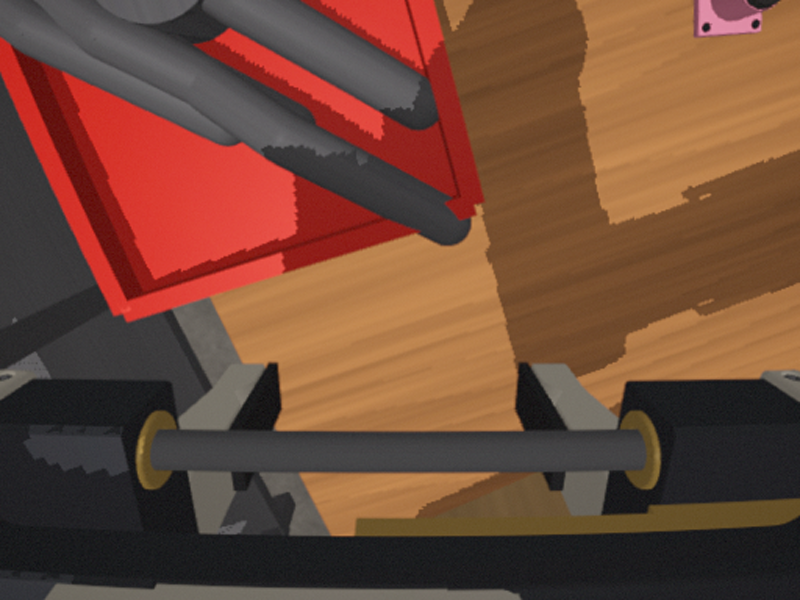

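Run:
```python
from h import *
rows([.42,.24,.40],0)
```

```text
shift [12.57 12.28  0.18] turn [ 0.01  0.   -3.29]
```

```bash
python3 -m handwheel '[[1,0.5,0.5,0,0,0,0],[1,1,1,0,0,0,0],[1,1,1,0,0,0,0],[1,1,1,0,0,0,0],[1,1,1,0,0,0,0]]'
python3 -m handwheel '[[1,1,1,0,0,0,0],[1,1,1,0,0,0,0],[1,1,1,0,0,0,0],[1,1,1,0,0,0,0],[1,1,1,0,0,0,0]]'
python3 -m handwheel '[[1,1,1,0,0,0,0],[1,1,0.8,0,0,0,0],[1,0.5,0.5,0,0,0,-0.8],[1,0,0,0,0,0,-1],[1,0,0,0,0,0,-1]]'
python3 -m handwheel '[[0.4,0,0,0,0,0,-0.5],[0.4,0,0,0,0,0,0]]'
python3 - <<'E'
from h import *
o=get_obs();print(o['clock'],o['tool_pos'],o['orientation'],o['opening'])
s=grab("wrist");cv2.imwrite("pics/wrist1.png",cv2.resize(s["color"][:,:,::-1],(800,600),interpolation=cv2.INTER_CUBIC))
import pickle;pickle.dump(s,open("w1.pkl","wb"))
E
```

```text
clock: 0.88
tool_pos: [0.2966, 0.4894, 0.4048]
orientation: [-180.0, 0.0, -19.8]
force: [0.9, 0.0, 0.3]
opening: 0.0879
gripper_force: 0.0
clock: 1.5
tool_pos: [0.3716, 0.3294, 0.4048]
orientation: [-180.0, -0.0, -19.8]
force: [0.1, 0.8, 0.5]
opening: 0.0874
gripper_force: 0.0
clock: 2.12
tool_pos: [0.4107, 0.2549, 0.4048]
orientation: [-180.0, -0.0, -2.8]
force: [-0.1, 1.0, -0.1]
opening: 0.088
gripper_force: 0.0
clock: 2.38
tool_pos: [0.4106, 0.2554, 0.4048]
orientation: [-180.0, -0.0, 0.0]
force: [0.2, 0.3, 0.4]
opening: 0.0733
gripper_force: 0.0
2.375 [0.41060191 0.25543137 0.40478123] [-1.79985006e+02 -9.00108109e-03  6.05246637e-04] 0.07326039263691372
```

View pics/wrist1.png

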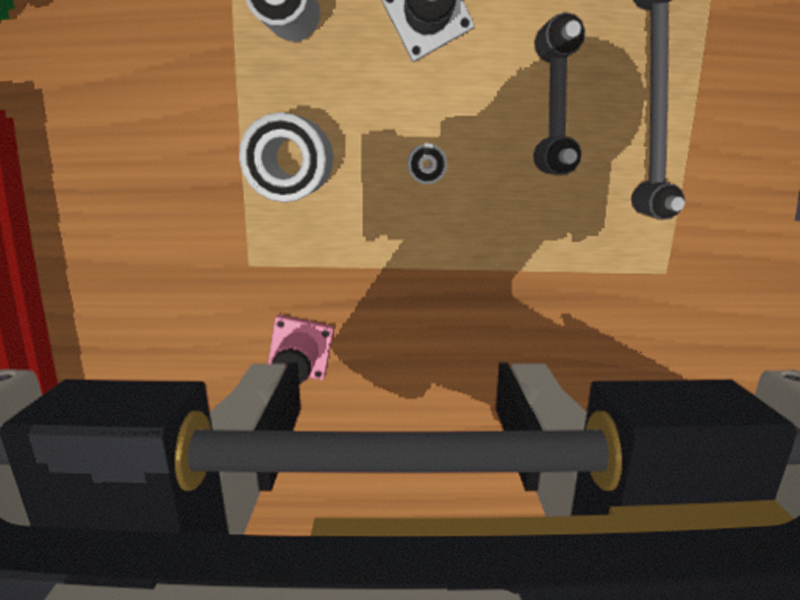

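The wrist view shows the bearing's top ring at (284,156), the small bushing at (427,163), the ball joint's white flange at the top (430,20) and the links on the right. The pink look-alike is at (300,348).

Run:
```python
from h import *
import pickle
s=pickle.load(open("w1.pkl","rb"))
for n,u,v,z in(("bear",283,156,.048),("small",427,163,.041),("lB stud",676,203,.049),("shB",568,156,.049),("shA",572,29,.049)): print(n,toplane(s,u*.64,v*.64,z).round(4))
b=toplane(s,283*.64,156*.64,.048)
rows([b[0],b[1],.034+.159],0)
```

```text
bear [0.4901 0.3335 0.048 ]
small [0.485  0.2349 0.041 ]
lB stud [0.46   0.0574 0.049 ]
shB [0.4907 0.139  0.049 ]
shA [0.5701 0.1434 0.049 ]
shift [ 3.18 -3.12  8.47] turn [-0.   -0.   -0.01]
```

```bash
python3 -m handwheel '[[1,1,-1,0.5,0,0,0],[1,1,-1,1,0,0,0],[1,1,-1,1,0,0,0],[1,0.15,-0.1,1,0,0,0],[1,0,0,1,0,0,0]]'
python3 -m handwheel '[[1,0,0,1,0,0,0],[1,0,0,1,0,0,0],[1,0,0,1,0,0,0],[1,0,0,0.9,0,0,0]]'
python3 -m handwheel '[[-1,0,0,0,0,0,0],[-1,0,0,0,0,0,0],[-1,0,0,0,0,0,0],[-1,0,0,0,0,0,0],[-1,0,0,0,0,0,0]]'
```

```text
clock: 3.05
tool_pos: [0.4898, 0.3339, 0.2908]
orientation: [180.0, 0.0, -0.0]
force: [-1.1, 0.4, -1.2]
opening: 0.0878
gripper_force: 0.0
clock: 3.55
tool_pos: [0.4894, 0.3335, 0.1938]
orientation: [180.0, 0.0, -0.0]
force: [0.1, 0.4, -0.2]
opening: 0.0874
gripper_force: 0.0
clock: 4.18
tool_pos: [0.4897, 0.3342, 0.1958]
orientation: [-179.9, -0.1, 0.1]
force: [-2.0, 1.4, 6.7]
opening: 0.0582
gripper_force: 30.0
```

```bash
python3 -m handwheel '[[-1,0,0,-0.5,0,0,0],[-1,0,0,-1,0,0,0],[-1,0,0,-1,0,0,0],[-1,0,0,-1,0,0,0],[-1,0,0.3,-0.7,0,0,0]]'
python3 -m handwheel '[[-1,-0.2,0.6,-0.5,0,0,0],[-1,-0.2,1,0,0,0,0],[-1,-0.2,1,0,0,0,0],[-1,-0.2,1,0,0,0,0],[-1,-0.2,1,0,0,0,0]]'
python3 -m handwheel '[[-1,-0.2,1,0,0,0,0],[-1,0,1,0,0,0,0],[-1,0,1,0,0,0,0],[-1,0,1,0,0,0,0],[-1,0,1,0,0,0,0]]'
python3 -m handwheel '[[-1,0,1,0,0,0,0],[-1,0,1,0,0,0,0],[-1,0,1,0,0,0,0],[-1,0,1,0,0,0,0],[-1,0,1,0,0,0,0]]'
python3 -m handwheel '[[-1,0,1,0,0,0,0],[-1,0,1,0,0,0,0],[-1,0,0.5,0,0,0,0],[-1,0,0,0,0,0,0]]'
python3 - <<'E'
from h import *
s=grab("wrist");cv2.imwrite("pics/wrist2.png",cv2.resize(s["color"][:,:,::-1],(800,600),interpolation=cv2.INTER_CUBIC))
import pickle;pickle.dump(s,open("w2.pkl","wb"))
E
```

```text
clock: 4.8
tool_pos: [0.4892, 0.326, 0.3007]
orientation: [-180.0, 0.0, 0.1]
force: [-0.8, 0.8, -5.6]
opening: 0.0584
gripper_force: 30.0
clock: 5.42
tool_pos: [0.4641, 0.2093, 0.312]
orientation: [180.0, 0.0, 0.0]
force: [-0.9, 0.1, -5.3]
opening: 0.0581
gripper_force: 30.0
clock: 6.05
tool_pos: [0.4593, 0.0846, 0.3122]
orientation: [-180.0, -0.0, 0.0]
force: [0.3, -0.1, -6.5]
opening: 0.058
gripper_force: 30.0
clock: 6.68
tool_pos: [0.4592, -0.0403, 0.3123]
orientation: [-180.0, -0.0, 0.0]
force: [1.2, -0.2, -6.0]
opening: 0.0582
gripper_force: 30.0
clock: 7.18
tool_pos: [0.4594, -0.1022, 0.3121]
orientation: [-180.0, 0.0, -0.1]
force: [-0.3, 0.4, -5.3]
opening: 0.0583
gripper_force: 30.0
```

View pics/wrist2.png

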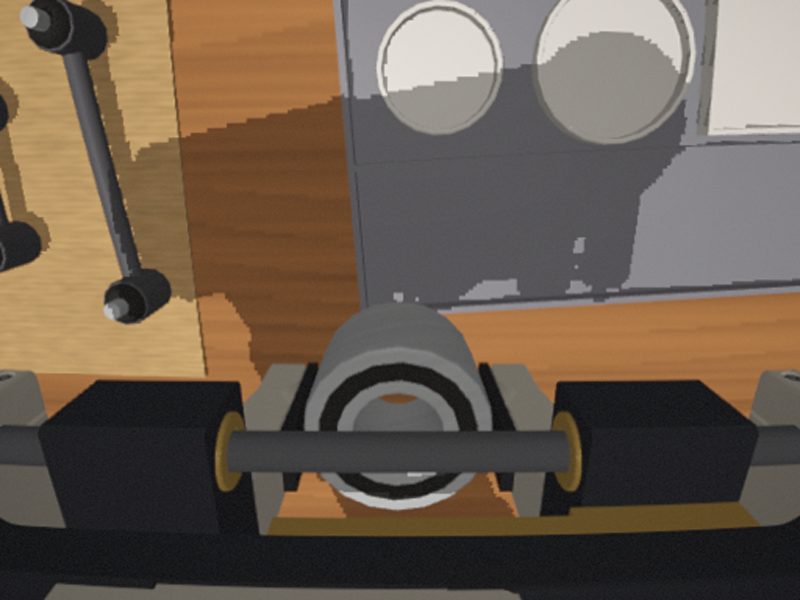

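Bearing held level between the pads at about (398,435). Small cup rim centre at (440,67), wide cup at (615,64), square cup's corner at (700,134). Long link's studs are at (35,17) and (117,308).

Run:
```python
from h import *
import pickle
s=pickle.load(open("w2.pkl","rb"))
o=get_obs();z0=o['tool_pos'][2]
for n,u,v,z in(("heldbear",398,435,z0-.159+.014),("small",440,67,.016),("wide",615,64,.016),("sq corner",700,134,.016),("tray c",366,310,.014),("tray e",800,284,.014),("lA",35,17,.049),("lB",117,308,.049)): print(n,toplane(s,u*.64,v*.64,z).round(4))
w=toplane(s,615*.64,64*.64,.016)
rows([w[0],w[1],.30],0)
```

```text
heldbear [ 0.4601 -0.1025  0.1672]
small [ 0.5855 -0.125   0.016 ]
wide [ 0.5886 -0.2196  0.016 ]
sq corner [ 0.5536 -0.2733  0.016 ]
tray c [ 0.4481 -0.0829  0.014 ]
tray e [ 0.4652 -0.359   0.014 ]
lA [0.6076 0.0706 0.049 ]
lB [0.4611 0.0522 0.049 ]
shift [5.16 4.72 0.49] turn [-0. -0. -0.]
```

```bash
python3 -m handwheel '[[-1,0.6,0.5,0,0,0,0],[-1,1,1,0,0,0,0],[-1,1,1,0,0,0,0],[-1,1,1,0,0,0,0],[-1,1,0.9,0,0,0,0]]'
python3 -m handwheel '[[-1,0.55,0.3,0,0,0,0],[-1,0,0,1,0,0,0],[-1,0,0,1,0,0,0],[-1,0,0,1,0,0,0],[-1,0,0,1,0,0,0]]'
python3 -m handwheel '[[-1,0,0,0.3,0,0,0],[-1,0,0,0.1,0,0,0],[-1,0,0,0,0,0,0]]'
```

```text
clock: 7.85
tool_pos: [0.5764, -0.212, 0.3117]
orientation: [180.0, 0.0, 0.1]
force: [-0.0, 0.5, -6.0]
opening: 0.0582
gripper_force: 30.0
clock: 8.48
tool_pos: [0.5891, -0.2182, 0.2112]
orientation: [180.0, 0.0, 0.1]
force: [0.0, -0.5, -5.5]
opening: 0.0581
gripper_force: 30.0
clock: 8.85
tool_pos: [0.5892, -0.2186, 0.203]
orientation: [180.0, -0.1, 0.1]
force: [-0.1, -0.8, -6.0]
opening: 0.0584
gripper_force: 30.0
```

```bash
python3 -m handwheel '[[-1,0,0,0.08,0,0,0],[-1,0,0,0.04,0,0,0],[-1,0,0,0,0,0,0]]'
python3 -m handwheel '[[-1,0,0,0.06,0,0,0],[-1,0,0,0,0,0,0]]'
```

```text
clock: 9.22
tool_pos: [0.5888, -0.2187, 0.1998]
orientation: [180.0, -0.0, 0.1]
force: [-1.1, 0.8, -1.2]
opening: 0.0581
gripper_force: 30.0
clock: 9.48
tool_pos: [0.5888, -0.2187, 0.1998]
orientation: [180.0, -0.1, 0.1]
force: [-4.6, 2.8, 12.2]
opening: 0.0585
gripper_force: 29.9
```

```bash
python3 -m handwheel '[[0.7,0,0,0,0,0,0],[0.7,0,0,0,0,0,0],[0.7,0,0,-0.4,0,0,0],[0.7,0,0,-1,0,0,0],[0.7,0,0,-1,0,0,0]]'
python3 -m handwheel '[[0.7,0,0,-1,0,0,0],[0.7,-0.2,-0.6,-1,0,0,0],[0.7,-0.2,-1,-0.3,0,0,0],[0.7,-0.2,-1,0,0,0,0],[0.7,-0.2,-1,0,0,0,0]]'
python3 -m handwheel '[[0.5,-0.2,-1,0,0,0,0],[0.5,-0.2,-1,0,0,0,0],[0.5,-0.2,-1,0,0,0,0],[0.5,-0.2,-1,0,0,0,0],[0.5,-0.2,-1,0,0,0,0]]'
python3 -m handwheel '[[0.5,-0.2,-1,0,0,0,0],[0.5,-0.2,-1,0,0,0,0],[0.5,-0.2,-1,0,0,0,0],[0.5,-0.2,-1,0,0,0,0],[0.5,-0.2,-1,0,0,0,0]]'
python3 -m handwheel '[[0.4,-0.2,-1,0,0,0,0],[0.4,-0.2,-1,0,0,0,0],[0.4,-0.2,-1,0,0,0,0],[0.4,-0.1,-0.5,0,0,0,0],[0.4,0,0,0,0,0,0]]'
python3 - <<'E'
from h import *
s=grab("wrist");cv2.imwrite("pics/wrist3.png",cv2.resize(s["color"][:,:,::-1],(800,600),interpolation=cv2.INTER_CUBIC))
import pickle;pickle.dump(s,open("w3.pkl","wb"))
E
```

```text
clock: 10.1
tool_pos: [0.5888, -0.2187, 0.2588]
orientation: [180.0, 0.0, 0.1]
force: [-0.1, 0.8, -0.2]
opening: 0.0744
gripper_force: 0.0
clock: 10.72
tool_pos: [0.5685, -0.128, 0.3161]
orientation: [180.0, -0.1, 0.0]
force: [-0.4, 0.4, -0.7]
opening: 0.0741
gripper_force: 0.0
clock: 11.35
tool_pos: [0.5434, -0.0029, 0.3159]
orientation: [-180.0, -0.1, 0.0]
force: [0.4, 0.5, 0.4]
opening: 0.0659
gripper_force: 0.0
clock: 11.98
tool_pos: [0.5183, 0.1221, 0.3159]
orientation: [-180.0, -0.0, 0.1]
force: [1.8, 0.3, -0.5]
opening: 0.0659
gripper_force: 0.0
clock: 12.6
tool_pos: [0.5008, 0.2092, 0.3154]
orientation: [-180.0, -0.0, 0.1]
force: [0.5, -0.8, 0.1]
opening: 0.0617
gripper_force: 0.0
```

View pics/wrist3.png

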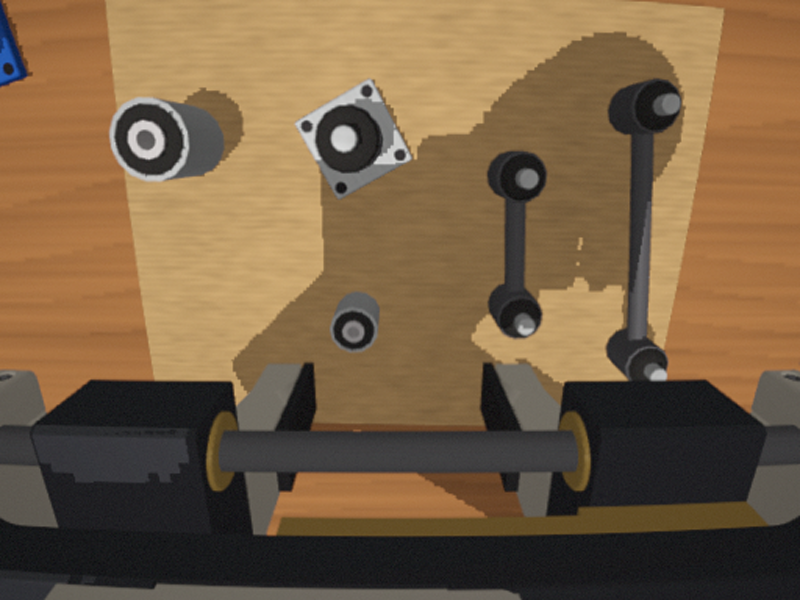

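The parts of which there are look-alikes, in this wrist view:
- **Bushings:** (149,139) and (353,328). The first is wider and taller, so it is the bigger one.
- **Links:** (668,103)-(656,372) and (527,179)-(524,322). The first has the larger stud spacing, so it is the long one.
- **Ball joints:** the one at (344,138) has a plain white/steel flange on the sheet. The blue one at (5,50) and the pink one stay.

I'll confirm in a crop.

Run:
```python
from h import *
import pickle
s=pickle.load(open("w3.pkl","rb"))
def P(u,v,z): return toplane(s,u*.64,v*.64,z)
for n,u,v,z in(("big",149,139,.059),("small",353,328,.041),("ball",344,138,.063),("lA",668,103,.049),("lB",656,372,.049),("shA",527,179,.049),("shB",524,322,.049)): print(n,P(u,v,z).round(4))
c=np.array([P(u,v,.011) for u,v in((372,81),(411,160),(341,197),(296,122))]);print(c.round(4),c.mean(0).round(4))
print([round(float(np.degrees(np.arctan2(*(c[(i+1)%4]-c[i])[1::-1]))),1) for i in range(4)],np.linalg.norm(np.roll(c,-1,0)-c,axis=1).round(4))
p=s["color"]; print("rim widths mm: bushing", 1e3*np.linalg.norm(P(111,139,.059)-P(187,139,.059)),1e3*np.linalg.norm(P(331,328,.041)-P(375,328,.041)))
im=s["color"][30:256,50:450,::-1];cv2.imwrite("pics/crop3.png",cv2.resize(im,(800,452),interpolation=cv2.INTER_CUBIC))
b=P(149,139,.059);rows([b[0],b[1],.036+.159],0)
```

```text
big [0.5902 0.3288 0.059 ]
small [0.4867 0.2345 0.041 ]
ball [0.5895 0.2341 0.063 ]
lA [0.6085 0.0757 0.049 ]
lB [0.4624 0.0583 0.049 ]
shA [0.5704 0.1437 0.049 ]
shB [0.4935 0.1391 0.049 ]
[[0.6209 0.2234 0.011 ]
 [0.5785 0.2015 0.011 ]
 [0.5574 0.2424 0.011 ]
 [0.5994 0.2667 0.011 ]] [0.5891 0.2335 0.011 ]
[-152.6, 117.2, 30.0, -63.6] [0.0478 0.046  0.0485 0.0483]
rim widths mm: bushing 37.923474374406446 25.165014912003006
shift [ 3.58 -4.8   4.81] turn [-0.   -0.    0.01]
```

View pics/crop3.png

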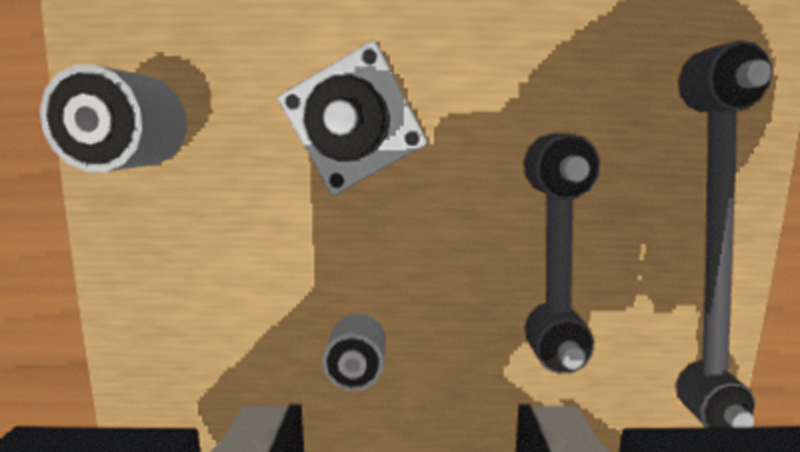

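The crop confirms it: the wide bushing at (88,118), the steel ball joint at (340,117) and the long link on the right (755,72)-(738,420) are the ones to pack. Next is the big bushing.

```bash
python3 -m handwheel '[[0.4,0.5,-0.8,0,0,0,0],[0.4,1,-1,0,0,0,0],[0.4,1,-1,0,0,0,0],[0.4,0.6,-1,0,0,0,0],[0.4,0.48,-1,0,0,0,0]]'
python3 -m handwheel '[[0.4,0,0,1,0,0,0],[0.4,0,0,1,0,0,0],[0.4,0,0,1,0,0,0],[0.4,0,0,1,0,0,0],[0.4,0,0,0.8,0,0,0]]'
python3 -m handwheel '[[-1,0,0,0,0,0,0],[-1,0,0,0,0,0,0],[-1,0,0,0,0,0,0],[-1,0,0,0,0,0,0]]'
python3 -m handwheel '[[-1,0,0,-0.5,0,0,0],[-1,0,0,-1,0,0,0],[-1,0,0,-1,0,0,0],[-1,0,0,-1,0,0,0],[-1,0,0,-1,0,0,0]]'
```

```text
clock: 13.28
tool_pos: [0.5913, 0.3284, 0.3149]
orientation: [180.0, 0.0, -0.0]
force: [0.0, 0.3, 0.7]
opening: 0.0614
gripper_force: 0.0
clock: 13.9
tool_pos: [0.5905, 0.3275, 0.194]
orientation: [180.0, 0.0, -0.0]
force: [0.5, -0.7, 1.2]
opening: 0.0613
gripper_force: 0.0
clock: 14.4
tool_pos: [0.5907, 0.329, 0.1964]
orientation: [-179.9, -0.1, 0.1]
force: [0.9, 0.5, 3.0]
opening: 0.0396
gripper_force: 30.0
clock: 15.02
tool_pos: [0.5899, 0.3288, 0.3093]
orientation: [-180.0, 0.0, 0.0]
force: [-0.0, 0.4, -1.6]
opening: 0.0394
gripper_force: 30.0
```

```bash
python3 -m handwheel '[[-1,0,0.65,0,0,0,0],[-1,-0.2,1,0,0,0,0],[-1,0,1,0,0,0,0],[-1,0,1,0,0,0,0],[-1,0,1,0,0,0,0]]'
python3 -m handwheel '[[-1,0,1,0,0,0,0],[-1,0,1,0,0,0,0],[-1,0,1,0,0,0,0],[-1,0,1,0,0,0,0],[-1,0,1,0,0,0,0]]'
python3 -m handwheel '[[-1,0,1,0,0,0,0],[-1,0,1,0,0,0,0],[-1,0,1,0,0,0,0],[-1,0,1,0,0,0,0],[-1,0,1,0,0,0,0]]'
python3 -m handwheel '[[-1,0,1,0,0,0,0],[-1,0,1,0,0,0,0],[-1,0,1,0,0,0,0],[-1,0,0.5,0,0,0,0],[-1,0,0,0,0,0,0]]'
python3 -m handwheel '[[-1,0,0,1,0,0,0],[-1,0,0,1,0,0,0],[-1,0,0,1,0,0,0],[-1,0,0,0.8,0,0,0],[-1,0,0,0.4,0,0,0]]'
```

```text
clock: 15.65
tool_pos: [0.5854, 0.2107, 0.3075]
orientation: [180.0, 0.0, 0.0]
force: [0.8, -0.2, -1.9]
opening: 0.0391
gripper_force: 30.0
clock: 16.27
tool_pos: [0.5854, 0.0859, 0.3077]
orientation: [-180.0, -0.0, 0.0]
force: [0.0, 0.4, -1.8]
opening: 0.04
gripper_force: 30.0
clock: 16.9
tool_pos: [0.5853, -0.0391, 0.3077]
orientation: [-180.0, -0.0, 0.0]
force: [0.3, 0.4, -1.1]
opening: 0.0394
gripper_force: 30.0
clock: 17.52
tool_pos: [0.5854, -0.1259, 0.3076]
orientation: [180.0, 0.0, -0.0]
force: [-0.4, 0.4, -1.6]
opening: 0.0396
gripper_force: 30.0
clock: 18.15
tool_pos: [0.5854, -0.1244, 0.2016]
orientation: [180.0, 0.1, 0.1]
force: [-1.2, 0.4, -1.8]
opening: 0.0397
gripper_force: 30.0
```

```bash
python3 -m handwheel '[[-1,0,0,0.06,0,0,0],[-1,0,0,0,0,0,0]]'
python3 -m handwheel '[[-1,0,0,0.06,0,0,0],[-1,0,0,0,0,0,0]]'
python3 -m handwheel '[[-1,0,0,0.06,0,0,0],[-1,0,0,0,0,0,0]]'
```

```text
clock: 18.4
tool_pos: [0.586, -0.1247, 0.2019]
orientation: [180.0, -0.1, 0.1]
force: [0.1, -0.3, -0.5]
opening: 0.0394
gripper_force: 30.0
clock: 18.65
tool_pos: [0.586, -0.1249, 0.2004]
orientation: [-180.0, -0.1, 0.1]
force: [0.3, 1.3, 1.3]
opening: 0.0395
gripper_force: 30.0
clock: 18.9
tool_pos: [0.5859, -0.1248, 0.2003]
orientation: [180.0, -0.1, 0.1]
force: [-4.5, 2.6, 14.5]
opening: 0.0396
gripper_force: 30.0
```

```bash
python3 -m handwheel '[[0.3,0,0,0,0,0,0],[0.3,0,0,0,0,0,0],[0.3,0,0,-0.5,0,0,0],[0.3,0,0,-1,0,0,0],[0.3,0,0,-1,0,0,0]]'
python3 -m handwheel '[[0.3,0,0,-1,0,0,0],[0.3,0,-0.3,-1,0,0,0],[0.3,0,-1,0,0,0,0],[0.3,0,-1,0,0,0,0],[0.3,0,-1,0,0,0,0]]'
python3 -m handwheel '[[0.3,0,-1,0,0,0,0],[0.3,0,-1,0,0,0,0],[0.3,0,-1,0,0,0,0],[0.3,0,-1,0,0,0,0],[0.3,0,-1,0,0,0,0]]'
python3 -m handwheel '[[0.3,0,-1,0,0,0,0],[0.3,0,-1,0,0,0,0],[0.3,0,-1,0,0,0,0],[0.3,0,-1,0,0,0,0],[0.3,0,-1,0,0,0,0]]'
python3 -m handwheel '[[0.3,0,-0.6,0,0,0,-0.5],[0.3,0,0,0,0,0,-1],[0.3,0,0,0,0,0,-1],[0.3,0,0,0,0,0,-1],[0.3,0,0,0,0,0,-1]]'
python3 -m handwheel '[[0.3,0,0,0,0,0,0]]'
python3 - <<'E'
from h import *
rows([.589,.2337,.033+.159],27)
E
```

```text
clock: 19.52
tool_pos: [0.5856, -0.125, 0.2619]
orientation: [180.0, 0.0, 0.0]
force: [-0.6, 0.6, 0.4]
opening: 0.0566
gripper_force: 0.0
clock: 20.15
tool_pos: [0.5855, -0.0418, 0.3116]
orientation: [-180.0, -0.0, 0.0]
force: [-0.5, 0.2, -0.4]
opening: 0.0569
gripper_force: 0.0
clock: 20.78
tool_pos: [0.5854, 0.0834, 0.3115]
orientation: [-180.0, -0.0, 0.0]
force: [-0.1, 0.6, -0.9]
opening: 0.057
gripper_force: 0.0
clock: 21.4
tool_pos: [0.5853, 0.2091, 0.3108]
orientation: [-180.0, -0.0, 0.0]
force: [-0.3, -0.3, -0.5]
opening: 0.0572
gripper_force: 0.0
clock: 22.02
tool_pos: [0.5853, 0.2229, 0.3105]
orientation: [180.0, 0.0, 27.4]
force: [-0.3, 0.1, -0.5]
opening: 0.0569
gripper_force: 0.0
clock: 22.15
tool_pos: [0.5853, 0.2228, 0.3106]
orientation: [180.0, 0.0, 27.1]
force: [-0.0, 0.3, -0.2]
opening: 0.0567
gripper_force: 0.0
shift [ 0.33 -0.32  4.74] turn [0.   0.   0.02]
```

```bash
python3 -m handwheel '[[0.3,0.33,-0.32,0.6,0,0,0],[0.3,0,0,1,0,0,0],[0.3,0,0,1,0,0,0],[0.3,0,0,1,0,0,0],[0.3,0,0,0.8,0,0,0]]'
python3 -m handwheel '[[0.3,0,0,0.25,0,0,0],[-1,0,0,0,0,0,0],[-1,0,0,0,0,0,0],[-1,0,0,0,0,0,0],[-1,0,0,0,0,0,0]]'
python3 -m handwheel '[[-1,0,0,-0.5,0,0,0],[-1,0,0,-1,0,0,0],[-1,0,0,-1,0,0,0],[-1,0,0,-1,0,0,0],[-1,0,0,-1,0,0,0]]'
python3 -m handwheel '[[-1,0,0,0,0,0,1],[-1,0,0,0,0,0,1],[-1,0,0,0,0,0,1],[-1,0,0,0,0,0,0.8],[-1,0,0,0,0,0,0]]'
python3 - <<'E'
from h import *
s=grab("wrist");cv2.imwrite("pics/wrist4.png",s["color"][150:,80:430,::-1])
rows([.589,-.315,.305],3.5)
E
```

```text
clock: 22.78
tool_pos: [0.5888, 0.2339, 0.1983]
orientation: [180.0, 0.1, 27.0]
force: [0.4, 0.8, -0.9]
opening: 0.0572
gripper_force: 0.0
clock: 23.4
tool_pos: [0.5893, 0.2337, 0.1953]
orientation: [-180.0, -0.1, 27.0]
force: [-0.7, 0.9, 3.0]
opening: 0.0335
gripper_force: 30.0
clock: 24.02
tool_pos: [0.5887, 0.2331, 0.3081]
orientation: [-180.0, 0.0, 27.0]
force: [0.7, 0.5, -2.9]
opening: 0.0332
gripper_force: 30.0
clock: 24.65
tool_pos: [0.5888, 0.2332, 0.3072]
orientation: [180.0, 0.0, 4.3]
force: [-0.3, 0.0, -2.4]
opening: 0.0336
gripper_force: 30.0
shift [-1.65 21.87  0.09] turn [0.   0.   0.14]
```

View pics/wrist4.png

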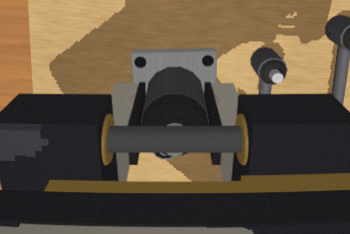

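Ball joint held upright, flange square to the gripper (crop: flange (175,60), stud (172,125)). The square cup's centre from the tray line is (0.594,-0.315).

```bash
python3 -m handwheel '[[-1,-0.05,0.5,0,0,0,0],[-1,-0.07,1,0,0,0,0],[-1,-0.07,1,0,0,0,0],[-1,-0.07,1,0,0,0,0],[-1,-0.07,1,0,0,0,0]]'
python3 -m handwheel '[[-1,-0.07,1,0,0,0,0],[-1,-0.07,1,0,0,0,0],[-1,-0.07,1,0,0,0,0],[-1,-0.07,1,0,0,0,0],[-1,-0.07,1,0,0,0,0]]'
python3 -m handwheel '[[-1,-0.07,1,0,0,0,0],[-1,-0.07,1,0,0,0,0],[-1,-0.07,1,0,0,0,0],[-1,-0.07,1,0,0,0,0],[-1,-0.07,1,0,0,0,0]]'
python3 -m handwheel '[[-1,-0.07,1,0,0,0,0],[-1,-0.07,1,0,0,0,0],[-1,-0.07,1,0,0,0,0],[-1,-0.07,1,0,0,0,0],[-1,-0.07,1,0,0,0,0]]'
python3 -m handwheel '[[-1,-0.07,1,0,0,0,0],[-1,-0.07,1,0,0,0,0],[-1,0,0.35,0,0,0,0],[-1,0,0,0,0,0,0]]'
python3 - <<'E'
from h import *
rows([.594,-.315,.203],3.5)
E
```

```text
clock: 25.32
tool_pos: [0.589, 0.1184, 0.3071]
orientation: [-180.0, -0.0, 4.2]
force: [0.7, -1.4, -3.7]
opening: 0.0332
gripper_force: 30.0
clock: 25.95
tool_pos: [0.5892, -0.0069, 0.3071]
orientation: [180.0, -0.0, 4.2]
force: [-0.6, -0.0, -3.0]
opening: 0.0334
gripper_force: 30.0
clock: 26.58
tool_pos: [0.5895, -0.1321, 0.307]
orientation: [180.0, -0.0, 4.2]
force: [0.3, 0.6, -3.5]
opening: 0.0334
gripper_force: 30.0
clock: 27.2
tool_pos: [0.5897, -0.2574, 0.307]
orientation: [180.0, 0.0, 4.2]
force: [0.3, 0.3, -3.7]
opening: 0.0335
gripper_force: 30.0
clock: 27.7
tool_pos: [0.5908, -0.3151, 0.3067]
orientation: [-180.0, 0.0, 4.2]
force: [-1.3, 0.4, -3.5]
opening: 0.0333
gripper_force: 30.0
shift [0.13 0.   4.15] turn [-0.    0.    0.11]
```

```bash
python3 -m handwheel '[[-1,0.13,0,0.6,0,0,0.1],[-1,0,0,1,0,0,0],[-1,0,0,1,0,0,0],[-1,0,0,1,0,0,0],[-1,0,0,0.5,0,0,0]]'
python3 -m handwheel '[[-1,0,0,0.06,0,0,0],[-1,0,0,0,0,0,0]]'
python3 -m handwheel '[[-1,0,0,0.06,0,0,0],[-1,0,0,0,0,0,0]]'
python3 -m handwheel '[[-1,0,0,0.05,0,0,0],[-1,0,0,0,0,0,0]]'
```

```text
clock: 28.32
tool_pos: [0.5944, -0.3128, 0.202]
orientation: [-179.9, 0.2, 3.7]
force: [-0.4, 0.2, -2.5]
opening: 0.0332
gripper_force: 30.0
clock: 28.58
tool_pos: [0.5953, -0.3138, 0.2036]
orientation: [180.0, -0.1, 3.7]
force: [0.1, 0.3, -3.1]
opening: 0.0335
gripper_force: 30.0
clock: 28.82
tool_pos: [0.5949, -0.3139, 0.202]
orientation: [180.0, -0.1, 3.6]
force: [-0.9, 0.4, -2.4]
opening: 0.0335
gripper_force: 30.0
clock: 29.08
tool_pos: [0.5947, -0.3139, 0.2002]
orientation: [-180.0, -0.0, 3.6]
force: [-0.2, 0.4, -3.3]
opening: 0.0333
gripper_force: 30.0
```

```bash
python3 -m handwheel '[[-1,0,0,0.05,0,0,0],[-1,0,0,0,0,0,0]]'
python3 -m handwheel '[[-1,0,0,0.06,0,0,0],[-1,0,0,0,0,0,0]]'
```

```text
clock: 29.32
tool_pos: [0.5948, -0.3139, 0.1993]
orientation: [180.0, -0.0, 3.7]
force: [-1.1, 0.1, 1.7]
opening: 0.0333
gripper_force: 30.0
clock: 29.58
tool_pos: [0.5948, -0.3138, 0.1992]
orientation: [180.0, -0.0, 3.7]
force: [-4.9, 3.4, 12.4]
opening: 0.0335
gripper_force: 30.0
```

```bash
python3 -m handwheel '[[0.15,0,0,0,0,0,0],[0.15,0,0,0,0,0,0],[0.15,0,0,-0.5,0,0,0],[0.15,0,0,-1,0,0,0],[0.15,0,0,-1,0,0,0]]'
python3 -m handwheel '[[0.15,0,0,-1,0,0,0],[0.15,0,-0.3,-1,0,0,0],[0,-0.1,-1,0,0,0,0],[0,-0.1,-1,0,0,0,0],[0,-0.1,-1,0,0,0,0]]'
python3 -m handwheel '[[0,-0.1,-1,0,0,0,0],[0,-0.1,-1,0,0,0,0],[0,-0.1,-1,0,0,0,0],[0,-0.1,-1,0,0,0,0],[0,-0.1,-1,0,0,0,0]]'
python3 -m handwheel '[[0,-0.1,-1,0,0,0,0],[0,-0.1,-1,0,0,0,0],[0,-0.1,-1,0,0,0,0],[0,-0.1,-1,0,0,0,0],[0,-0.1,-1,0,0,0,0]]'
python3 -m handwheel '[[0,0,-1,0,0,0,-0.57],[0,0,-0.6,0,0,0,0],[0,0,0,0,0,0,0]]'
python3 - <<'E'
from h import *
rows([.535,.064,.186],6.9)
s=grab("top");cv2.imwrite("pics/top5.png",cv2.resize(s["color"][140:240,140:410,::-1],(800,296),interpolation=cv2.INTER_CUBIC))
E
```

```text
clock: 30.2
tool_pos: [0.595, -0.314, 0.2612]
orientation: [180.0, -0.0, 3.7]
force: [2.1, -0.5, -0.2]
opening: 0.0504
gripper_force: 0.0
clock: 30.82
tool_pos: [0.582, -0.2314, 0.3108]
orientation: [180.0, -0.1, 3.6]
force: [0.1, 0.0, -0.2]
opening: 0.0438
gripper_force: 0.0
clock: 31.45
tool_pos: [0.5617, -0.1073, 0.3108]
orientation: [180.0, -0.1, 3.7]
force: [0.9, 0.2, -0.2]
opening: 0.0437
gripper_force: 0.0
clock: 32.08
tool_pos: [0.5412, 0.0167, 0.3108]
orientation: [-180.0, -0.1, 3.7]
force: [0.7, 0.4, -0.3]
opening: 0.0436
gripper_force: 0.0
clock: 32.45
tool_pos: [0.5378, 0.0565, 0.3104]
orientation: [-180.0, -0.0, 7.1]
force: [-0.1, -0.5, 0.2]
opening: 0.0438
gripper_force: 0.0
shift [-0.08 -0.31  4.97] turn [-0.   -0.01  0.03]
```

View pics/top5.png

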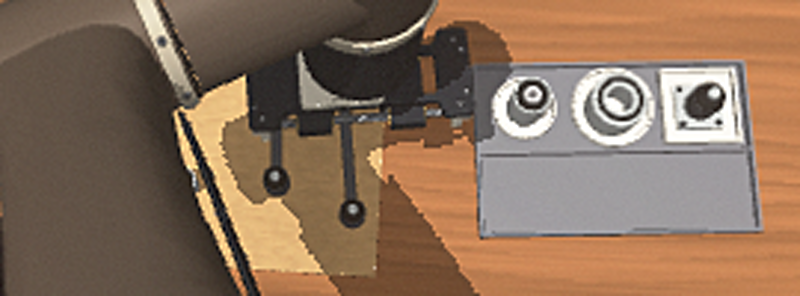

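The three cups show the bushing (530,95), bearing (620,98) and ball joint (705,100), each seated inside its rim. Now the long link, taken by mid-rod.

```bash
python3 -m handwheel '[[0,-0.08,-0.31,0.6,0,0,0],[0,0,0,1,0,0,0],[0,0,0,1,0,0,0],[0,0,0,1,0,0,0],[0,0,0,0.8,0,0,0]]'
python3 -m handwheel '[[0,0,0,0.3,0,0,0],[0,0,0,0.2,0,0,0],[0,0,0,0,0,0,0]]'
python3 -m handwheel '[[-1,0,0,0,0,0,0],[-1,0,0,0,0,0,0],[-1,0,0,0,0,0,0],[-1,0,0,0,0,0,0],[-1,0,0,0,0,0,0]]'
```

```text
clock: 33.12
tool_pos: [0.5342, 0.0626, 0.1979]
orientation: [180.0, 0.1, 7.0]
force: [-0.2, -0.5, 0.9]
opening: 0.0436
gripper_force: 0.0
clock: 33.5
tool_pos: [0.5349, 0.0632, 0.1875]
orientation: [180.0, -0.0, 7.1]
force: [0.5, -0.4, 0.8]
opening: 0.0442
gripper_force: 0.0
clock: 34.12
tool_pos: [0.535, 0.0633, 0.1877]
orientation: [-180.0, -0.0, 7.1]
force: [-1.1, 0.9, 2.8]
opening: 0.0106
gripper_force: 30.0
```

```bash
python3 -m handwheel '[[-1,0,0,-0.5,0,0,0],[-1,0,0,-1,0,0,0],[-1,0,0,-1,0,0,0],[-1,0,0,-1,0,0,0],[-1,0,0,-1,0,0,0]]'
python3 -m handwheel '[[-1,-0.2,0.6,0,0,0,0],[-1,-0.25,1,0,0,0,0],[-1,-0.25,1,0,0,0,0],[-1,-0.25,1,0,0,0,0],[-1,-0.25,1,0,0,0,0]]'
python3 -m handwheel '[[-1,-0.25,1,0,0,0,0],[-1,-0.25,1,0,0,0,0],[-1,-0.25,1,0,0,0,0],[-1,-0.25,1,0,0,0,0],[-1,-0.25,1,0,0,0,0]]'
python3 -m handwheel '[[-1,-0.25,1,0,0,0,0],[-1,-0.25,0.6,0,0,0,0],[-1,0,0,0,0,0,0.6],[-1,0,0,0,0,0,1],[-1,0,0,0,0,0,1]]'
python3 -m handwheel '[[-1,0,0,0,0,0,1],[-1,0,0,0,0,0,1],[-1,0,0,0,0,0,1],[-1,0,0,0,0,0,1],[-1,0,0,0,0,0,1]]'
python3 -m handwheel '[[-1,0,0,0,0,0,1],[-1,0,0,0,0,0,1],[-1,0,0,0,0,0,1],[-1,0,0,0,0,0,1],[-1,0,0,0,0,0,1]]'
python3 -m handwheel '[[-1,0,0,0,0,0,1],[-1,0,0,0,0,0,1],[-1,0,0,0,0,0,1],[-1,0,0,0,0,0,0],[-1,0,0,0,0,0,0]]'
python3 - <<'E'
from h import *
rows([.496,-.225,.192],-86.5)
s=grab("wrist");cv2.imwrite("pics/wrist6.png",s["color"][:,:,::-1])
import pickle;pickle.dump(s,open("w6.pkl","wb"))
E
```

```text
clock: 34.75
tool_pos: [0.5344, 0.0629, 0.3011]
orientation: [180.0, 0.0, 7.1]
force: [1.0, 0.4, -3.2]
opening: 0.011
gripper_force: 30.0
clock: 35.38
tool_pos: [0.5181, -0.0562, 0.2989]
orientation: [-180.0, 0.1, 7.0]
force: [-0.5, 0.8, -2.4]
opening: 0.0113
gripper_force: 30.0
clock: 36.0
tool_pos: [0.5023, -0.1839, 0.2989]
orientation: [-180.0, 0.1, 7.0]
force: [-0.7, 0.3, -4.0]
opening: 0.0108
gripper_force: 30.0
clock: 36.62
tool_pos: [0.4953, -0.2239, 0.2993]
orientation: [-180.0, 0.1, -8.8]
force: [0.6, 0.4, -2.1]
opening: 0.0106
gripper_force: 30.0
clock: 37.25
tool_pos: [0.4954, -0.2238, 0.2993]
orientation: [180.0, 0.1, -38.7]
force: [0.8, 0.7, -2.9]
opening: 0.0109
gripper_force: 30.0
clock: 37.88
tool_pos: [0.4954, -0.2238, 0.2993]
orientation: [179.9, 0.0, -68.7]
force: [1.1, 0.3, -3.7]
opening: 0.011
gripper_force: 30.0
clock: 38.5
tool_pos: [0.4958, -0.2238, 0.2997]
orientation: [180.0, 0.0, -86.4]
force: [0.4, -0.1, -2.4]
opening: 0.0109
gripper_force: 30.0
shift [ 0.05 -0.01  4.31] turn [0.01 0.   0.01]
```

View pics/wrist6.png

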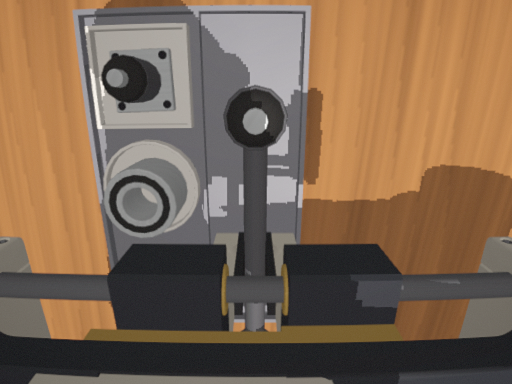

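The link is held level and runs parallel to the bay (end at (255,118)). The bearing and ball joint sit inside their cups. Lowering the link.

```bash
python3 -m handwheel '[[-1,0.05,0,0.6,0,0,0],[-1,0,0,1,0,0,0],[-1,0,0,1,0,0,0],[-1,0,0,1,0,0,0],[-1,0,0,0.6,0,0,0]]'
python3 -m handwheel '[[-1,0,0,0.1,0,0,0],[-1,0,0,0,0,0,0]]'
python3 -m handwheel '[[-1,0,0,0.06,0,0,0],[-1,0,0,0,0,0,0]]'
python3 -m handwheel '[[-1,0,0,0.05,0,0,0],[-1,0,0,0,0,0,0]]'
```

```text
clock: 39.17
tool_pos: [0.4955, -0.225, 0.1929]
orientation: [179.9, 0.0, -86.5]
force: [-0.3, -0.3, -1.8]
opening: 0.011
gripper_force: 30.0
clock: 39.42
tool_pos: [0.4965, -0.2251, 0.1927]
orientation: [-180.0, -0.0, -86.5]
force: [1.1, -0.2, -1.6]
opening: 0.011
gripper_force: 30.0
clock: 39.67
tool_pos: [0.4964, -0.225, 0.1915]
orientation: [-179.9, -0.0, -86.5]
force: [0.8, -0.1, -2.3]
opening: 0.0111
gripper_force: 30.0
clock: 39.92
tool_pos: [0.4961, -0.225, 0.1897]
orientation: [-180.0, 0.0, -86.5]
force: [-1.2, 0.8, -2.6]
opening: 0.0109
gripper_force: 30.0
```

```bash
python3 -m handwheel '[[-1,0,0,0.05,0,0,0],[-1,0,0,0,0,0,0]]'
python3 -m handwheel '[[-1,0,0,0.03,0,0,0],[-1,0,0,0,0,0,0]]'
```

```text
clock: 40.17
tool_pos: [0.4962, -0.225, 0.1887]
orientation: [-180.0, -0.0, -86.5]
force: [-1.3, 0.4, 1.8]
opening: 0.0109
gripper_force: 30.0
clock: 40.42
tool_pos: [0.4962, -0.225, 0.1886]
orientation: [-180.0, -0.0, -86.5]
force: [-2.9, 2.7, 10.9]
opening: 0.0113
gripper_force: 30.0
```

Contact came at the expected height, so I release, retreat straight up, move clear and look.

```bash
python3 -m handwheel '[[-0.4,0,0,0,0,0,0],[-0.4,0,0,0,0,0,0],[-0.4,0,0,-0.3,0,0,0],[-0.4,0,0,-1,0,0,0],[-0.4,0,0,-1,0,0,0]]'
python3 -m handwheel '[[-0.4,0,0,-1,0,0,0],[-0.4,0,0,-1,0,0,0],[-0.4,-1,0,-1,0,0,0],[-0.4,-1,0,-1,0,0,0],[-0.4,-1,0,-1,0,0,0]]'
python3 -m handwheel '[[-0.4,-1,0,0,0,0,0],[-0.4,-1,0,0,0,0,0],[-0.4,-1,0,0,0,0,0],[-0.4,-1,0,0,0,0,0],[-0.4,0,0,0,0,0,0]]'
python3 - <<'E'
from h import *
s=grab("wrist");cv2.imwrite("pics/wrist7.png",s["color"][:,:,::-1])
t=grab("scene");cv2.imwrite("pics/scene7.png",cv2.resize(t["color"][120:340,100:420,::-1],(800,550),interpolation=cv2.INTER_CUBIC))
E
```

```text
clock: 41.05
tool_pos: [0.4962, -0.225, 0.246]
orientation: [180.0, -0.0, -86.5]
force: [-0.2, 0.2, 0.3]
opening: 0.0263
gripper_force: 0.0
clock: 41.68
tool_pos: [0.4914, -0.1495, 0.3715]
orientation: [-180.0, -0.0, -86.6]
force: [-0.2, -0.6, -0.1]
opening: 0.0259
gripper_force: 0.0
clock: 42.3
tool_pos: [0.4855, -0.0492, 0.3707]
orientation: [-180.0, 0.0, -86.4]
force: [0.1, 0.5, 0.5]
opening: 0.0262
gripper_force: 0.0
```

View pics/wrist7.png

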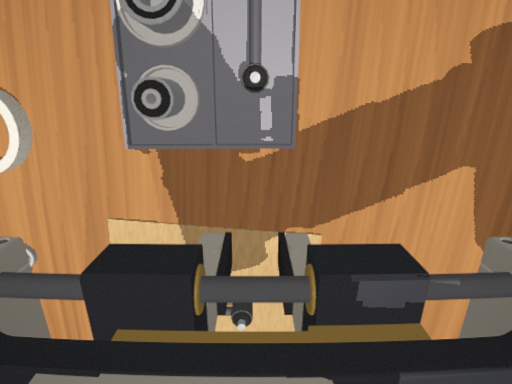

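View pics/scene7.png

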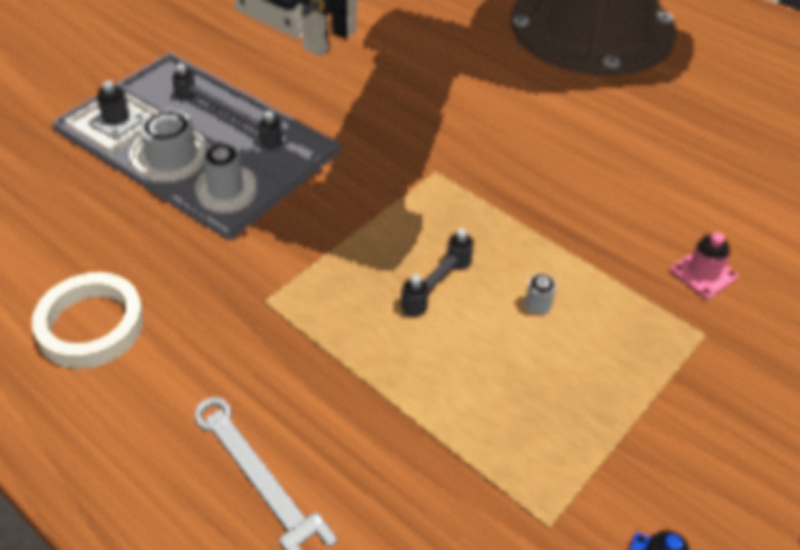

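Both views show all four parts in place: ball joint (112,105), bearing (168,140), bushing (222,175) and link (183,80)-(270,130). The short link and small bushing are still on the sheet, and the gripper is clear.

```bash
python3 -c "
from plant import *
print(close_job())"
```

```text
the job is handed in; nothing more can be done
None
```

The repair order is packed and handed in at about 42 s: bearing, bigger bushing, ball joint and long link each sit in their places in the tray, and the short link and smaller bushing were left where they were.

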